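# Raise the keeper arm of a spice rack

## Robot

A 6-joint arm with a two-finger parallel gripper is mounted at the origin on a cart in front of the work surface, level with it; the furniture and walls round the work are solid. World frame = base frame: x ahead of the robot, y to its left, z up, the work surface at z = 0. Lengths are in m, angles in rad, forces in N, time in s.
With the tool pointing down it reaches from about 0.35 to 0.85 m from the base axis. Payload 8.1 kg.
Tool frame: the origin (TCP) lies at the very end of the fingers, on their centre line; the grasp point (between the pads) lies robot.grip_point_offset behind it (robot.grip_point_offset is the distance from the TCP to the grasp point, in m); z points along the fingers, y is the line along which they close (so a half turn about z gives the same grasp; the last joint's range is limited). The gripper opens to 93 mm and grips with 3 to 60 N. Pads are 15 mm wide; open, the fingers measure 128 mm over their backs; the gripper's body (75 mm by 188 mm) begins 65 mm behind the grasp point.
Start: joints at [1.047, 0.13, 1.488, -0, 1.523, -0.085], TCP at [0.255, 0.543, 0.219] pointing down, gripper open.
Joint ranges: [-2.96, 2.96], [-0.89, 2.26], [0.02, 2.5], [-1.34, 4.48], [0, 2.73], [-2.66, 2.66]. Speed limits (rad/s): [2.39, 2.39, 2.79, 3.14, 3.14, 3.14].

## Interface

Orientations are given as a rotation vector (axis times angle).
In Python, from plant import robot, eyes gives the robot as it stands. The module is installed in compiled form; this text tells all that it offers.
- The arm moves only by the tool apply_moves, never from a script. Its argument "steps" is one flat list of numbers, 7 for each row, row after row: the shift along the tool's x, y, z in units of 30 mm (1.0 is 30 mm), then the turn, a rotation vector about the tool's x, y, z in units of 6 degrees (1.0 is 6 degrees), then the opening in per cent of the stroke, from 0 (shut) to 100 (fully open). In form: [dx, dy, dz, ax, ay, az, fingers, dx, dy, dz, ax, ay, az, fingers, ...]. A call has 1 to 12 rows; each row shifts and turns the commanded pose from where the row before left it, along the tool's axes as they then stand; what a row does not reach is not made up. A row lasts 1/12 s, in which the tool goes at most 41.7 mm and 7.16 degrees, less where a joint would pass 70% of its speed; a pose out of reach is approached as far as the arm can. A call is refused whole if a number of a shift passes 1 or a number of a turn 1, either way. A call with a gripper value outside its range is refused whole. The fingers move at their own pace and stop on an object; "grip_force" is the grip in N (left out, the last holds). Time passes only in rows, so rows that do not move let the fingers close. It gives the time, the measured TCP pose, the force, the opening and the grip force at its end, in the units of the state.
- robot.read_state(): the state, without advancing time (a new reading comes with each control period).
- eyes.read_camera(name): name is "scene" or "top" or "wrist"; returns the picture (480x640x3 uint8, red, green, blue); there is no depth.
- eyes.calibration(name): a dict with "K" (3x3 intrinsics, pixels), "R" (3x3) and "t" (3): a world point X has camera coordinates R X + t. Camera axes: x right, y down, z forward; pixel columns grow to the right and rows downward; lengths in m; the calibration is good to about 2 mm. The wrist camera is an equidistant fisheye: a pixel r from the principal point sees the ray r / f radians off the axis. A picture is of the moment at which its call begins: read the wrist's pose just before it. calibration takes no time and is no camera call; for the wrist camera it gives the pose at the moment of the call.
- robot.close_job(): hands the job in; it is judged then, once.
Trained networks look in the newest picture that a camera, given by its name, has taken for a name from the list of things; names that differ only in an ending like _2 or _b are one class to them, and where a whole thing is asked for, a point or a joint stands for the part that bears it (a point fixed in the world has none). Each returns a list of dicts, best first, with "conf" (0 to 1); they miss things now and then, are a little off and sometimes report something else, mostly with a low value. They report only what shows in the picture. A call takes as long as a camera call.
- eyes.search_frame(camera, thing): "rect" ([left, top, width, height] in pixels, round what is visible of it).
- eyes.place_of(camera, thing): "xy" ([column, row] in pixels: a listed point, or the origin of a listed thing).
The state is a dict: "t": time; "q": joint angles; "dq": joint speeds; "joint_torque": joint torques, N m; "tool_pos": TCP position; "orientation": TCP orientation; "force": force on the tool from outside, world axes, zero at the start; "wrist_torque": the same for the moment, N m; "opening": finger opening in m; "gripper_force": force on a finger pad.
Only numpy, scipy, OpenCV 4.12 (cv2) and the standard library are available. Lean on these libraries where they do the work, as an engineer would, in place of code of your own. Each camera call takes 0.05 s, during which the arm holds its last target. There are 200 camera calls.

## Task

The red keeper arm with the black ball end bars the front of the small wooden spice rack. Using only the outside of the fingers, push the arm up past its balance point so that it swings over and stays raised by itself, then move the hand clear. Push gently, do not take the arm between the fingers, and leave the three spice containers in the rack standing where they are.

Things in the scene. Friction and masses are not known exactly. Their poses are not given: they have to be found in the camera images.
- rack: Fixed spice rack: wooden shelf board 115 x 205 mm, top 52 mm above the worktop, jar bay at the back, keeper arm along the front. Origin on the worktop, 45 mm from the board's back edge, 87 mm from its right end; x points to its back (away from the robot when not turned), y to its left, z up. Rest post (top 142 mm high) under the arm at x -50, y +30 mm. Position and yaw vary.
- pivot (a point): Pivot of the keeper arm, between two dark steel cheeks at the rack's left front: x -50, y +85 mm in the rack's frame, 110 mm above the worktop. The axis is level, along the rack's x: the arm swings in the upright plane along the rack's y, 40 mm in front of the jars. A steel counterweight (36 mm disc) sits on a short tail on the arm's other side.
- ball (a point): Centre of the black ball (diameter 30 mm) at the free end of the red arm, 160 mm from the pivot. Bar 12 mm wide, 10 mm thick. Lowered, the arm rises 35 degrees from the pivot towards the rack's right (-y), ball 202 mm above the worktop; fully raised it is 5 degrees beyond upright, ball 269 mm up. The point's y axis points along the bar to the pivot, its x along the hinge.
- keeper (a joint): Angle by which the keeper arm has been raised, rad: 0 lowered on its rest, 1.05 fully raised against its stop. The balance point lies at about 0.55; below it the arm falls back to 0 when let go, above it swings on to 1.05 by itself. A push of 0.3 to 1 N on the ball raises it; no spring, no catch.
- cinnamon: Loose spice jar with a green cap, 46 mm in diameter, 106 mm tall, origin at the centre of its underside, standing upright on the rack's board (52 mm above the worktop) at the right, x = +12, y = -53 mm in the rack's frame. Not to be disturbed.
- pepper: Loose spice jar with a dark brown cap, 44 mm in diameter, 105 mm tall, origin at the centre of its underside, standing in the middle of the rack's bay, x = +12, y = 0 mm. Not to be disturbed.
- sweetener: Loose small brown dropper bottle with a black top, 33 mm in diameter, 102 mm tall, origin at the centre of its underside, standing at the left of the rack's bay, x = +12, y = +48 mm. Not to be disturbed.

How it is judged:
By the outcome, as a careful person would: the job done as asked, in the order asked, and still so for the second after the job is handed in, with the robot touching nothing.
It also fails if it takes over 35 s, if anything falls off the work surface, if the arm or the gripper's body presses on something with over 40 N, if the wrist force passes 120 N, or if a joint passes its speed limit or range.

## Working session

There is one attempt and no reset: what is moved stays moved. The work goes in short steps, Python scripts to look and compute and a tool call to move; the robot and the scene stay as the last step left them, time stands still between calls to the robot, and variables do not carry over. Pictures are saved under pics/ and viewed, at most 10 in all, crops included, and the job is handed in when it is done.

Besides the shell and the picture viewer there is one more tool, called after "Call:" by a JSON object that holds its "op" and its "data". apply_moves: Moves the arm, as the interface text tells. Its arguments: {"type":"object","properties":{"steps":{"type":"array"},"grip_force":{"type":"number"}},"required":["steps"]}

```bash
mkdir -p pics
python3 - <<'E'
from plant import robot, eyes
import cv2,numpy as np
s=robot.read_state();print({k:np.round(s[k],3) for k in('t','q','tool_pos','orientation','force','opening')},robot.grip_point_offset)
for c in('scene','top'):
    im=eyes.read_camera(c);cv2.imwrite(f'pics/{c}0.png',im[:,:,::-1])
    k=eyes.calibration(c);print(c,np.round(k['K'],1).tolist(),np.round(k['R'],3).tolist(),np.round(k['t'],3))
    for th in('rack','pivot','ball','cinnamon','pepper','sweetener'):
        print(th,[(np.round(d['xy']),round(d['conf'],2)) for d in eyes.place_of(c,th)[:2]])
E
```

```text
{'t': np.float64(0.0), 'q': array([ 1.047,  0.131,  1.489, -0.   ,  1.523, -0.085]), 'tool_pos': array([0.255, 0.543, 0.218]), 'orientation': array([-6.840e-01, -3.066e+00,  3.000e-03]), 'force': array([0.18 , 1.012, 0.269]), 'opening': np.float64(0.093)} 0.0188
scene [[530.2, 0.0, 316.1], [0.0, 530.2, 237.6], [0.0, 0.0, 1.0]] [[0.905, 0.426, -0.014], [0.314, -0.688, -0.654], [-0.288, 0.587, -0.756]] [-0.432 -0.059  1.079]
rack [(array([269., 269.]), 0.49)]
pivot [(array([268., 267.]), 0.57)]
ball [(array([214., 299.]), 0.76)]
cinnamon [(array([264., 376.]), 0.83)]
pepper [(array([278., 347.]), 0.74)]
sweetener [(array([296., 325.]), 0.57)]
top [[522.1, 0.0, 315.8], [0.0, 522.1, 233.1], [0.0, 0.0, 1.0]] [[0.016, -1.0, 0.008], [-0.99, -0.017, -0.141], [0.142, -0.006, -0.99]] [-0.008  0.486  0.916]
rack [(array([395., 246.]), 0.91)]
pivot [(array([355., 258.]), 0.55)]
ball [(array([448., 258.]), 0.82)]
cinnamon [(array([430., 230.]), 0.95)]
pepper [(array([398., 234.]), 0.78)]
sweetener [(array([378., 230.]), 0.73)]
```

View pics/scene0.png

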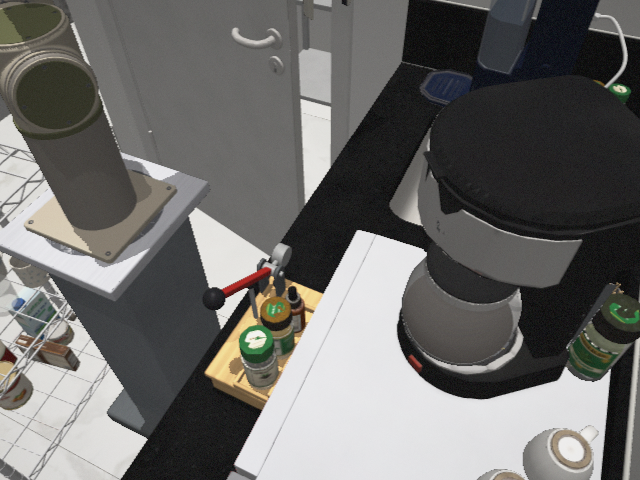

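View pics/top0.png

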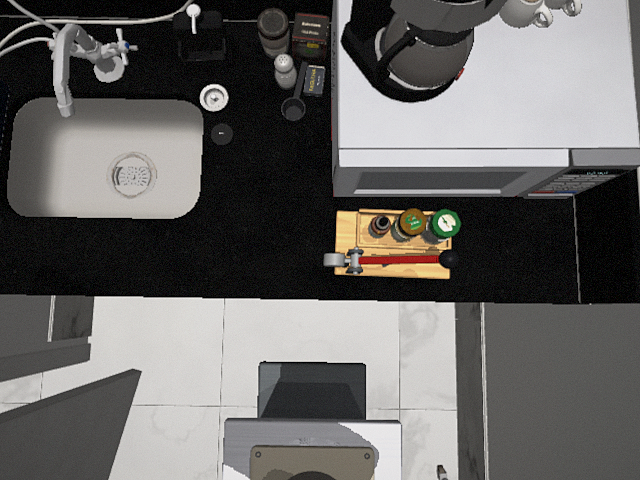

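```bash
cat > h.py <<'E'
import numpy as np
from plant import robot, eyes
from scipy.optimize import least_squares
from scipy.spatial.transform import Rotation as Ro
P={'rack':(0,0,0),'pivot':(-.05,.085,.11),'ball':(-.05,.085-.16*np.cos(np.radians(35)),.202),'cinnamon':(.012,-.053,.052),'pepper':(.012,0,.052),'sweetener':(.012,.048,.052)}
def proj(c,X):
    k=eyes.calibration(c);p=k['K']@(k['R']@X+k['t']);return p[:2]/p[2]
def w(p,X):
    c,s=np.cos(p[2]),np.sin(p[2]);X=np.array(X);return np.array([p[0]+c*X[0]-s*X[1],p[1]+s*X[0]+c*X[1],X[2]])
E
python3 - <<'E'
from h import *
obs={'scene':dict(rack=(269,269),pivot=(268,267),ball=(214,299),cinnamon=(264,376),pepper=(278,347),sweetener=(296,325)),
'top':dict(rack=(395,246),pivot=(355,258),ball=(448,258),cinnamon=(430,230),pepper=(398,234),sweetener=(378,230))}
L=[(c,n) for c in obs for n in obs[c]]
f=lambda p:np.concatenate([proj(c,w(p,P[n]))-obs[c][n] for c,n in L])
r=least_squares(f,[.5,-.15,0],loss='soft_l1',f_scale=3)
print(r.x.round(4))
for l,e in zip(L,f(r.x).reshape(-1,2)):print(l,e.round(1))
for n in P:print(n,w(r.x,P[n]).round(3))
E
```

```text
[ 0.4772 -0.1516 -0.0177]
('scene', 'rack') [ 6.6 89.9]
('scene', 'pivot') [1.1 1.7]
('scene', 'ball') [-0.5 -1.2]
('scene', 'cinnamon') [-1.3 -1.4]
('scene', 'pepper') [ 2.  -1.3]
('scene', 'sweetener') [-1.3 -3.7]
('top', 'rack') [ 1.3 -4.4]
('top', 'pivot') [0.5 3.4]
('top', 'ball') [0.7 1. ]
('top', 'cinnamon') [0.6 2.4]
('top', 'pepper') [ 3.1 -2.7]
('top', 'sweetener') [-3.7  0.4]
rack [ 0.477 -0.152  0.   ]
pivot [ 0.429 -0.066  0.11 ]
ball [ 0.426 -0.197  0.202]
cinnamon [ 0.488 -0.205  0.052]
pepper [ 0.489 -0.152  0.052]
sweetener [ 0.49  -0.104  0.052]
```

The pictures show the keeper lowered: ball at (213,299) in scene and (448,258) in top, pivot at about (268,267) and (355,260). The fit agrees apart from one outlier, the scene `rack` point. I'll shut the fingers, then raise and turn the tool, then cross over to the right of the ball.

Call:
{"op": "apply_moves", "data": {"steps": [0, 0, -0.85, 0, 0, -1, 0, 0, 0, -0.85, 0, 0, -1, 0, 0, 0, -0.85, 0, 0, -1, 0, 0, 0, -0.85, 0, 0, -1, 0, -0.2, -1, 0, 0, 0, 0, 0, -0.2, -1, 0, 0, 0, 0, 0, -0.2, -1, 0, 0, 0, 0, 0, -0.2, -1, 0, 0, 0, 0, 0, -0.2, -1, 0, 0, 0, 0, 0, -0.2, -1, 0, 0, 0, 0, 0, -0.2, -1, 0, 0, 0, 0, 0, -0.2, -1, 0, 0, 0, 0, 0], "grip_force": 5}}

```text
t: 1.7
tool_pos: [0.298, 0.3009, 0.3208]
orientation: [0.031, 3.141, 0.001]
force: [0.4, -0.1, 0.2]
opening: 0.0179
gripper_force: 0.0
```

Call:
{"op": "apply_moves", "data": {"steps": [-0.2, -1, 0, 0, 0, 0, 0, -0.2, -1, 0, 0, 0, 0, 0, -0.2, -1, 0, 0, 0, 0, 0, -0.2, -1, 0, 0, 0, 0, 0, -0.2, -1, 0, 0, 0, 0, 0, -0.2, -1, 0, 0, 0, 0, 0, -0.2, -1, 0, 0, 0, 0, 0, -0.2, -1, 0, 0, 0, 0, 0, -0.2, -1, 0, 0, 0, 0, 0, -0.2, -1, 0, 0, 0, 0, 0, -0.2, -1, 0, 0, 0, 0, 0, -0.2, -1, 0, 0, 0, 0, 0]}}

```text
t: 2.7
tool_pos: [0.3629, -0.0607, 0.321]
orientation: [0.032, 3.14, -0.0]
force: [0.2, -0.1, 0.2]
opening: 0.0006
gripper_force: 0.0
```

Call:
{"op": "apply_moves", "data": {"steps": [0, -1, 0, 0, 0, 0, 0, 0, -1, 0, 0, 0, 0, 0, 0, -1, 0, 0, 0, 0, 0, -0.1, -1, 0, 0, 0, 0, 0, -0.5, -1, 0, 0, 0, 0, 0, -0.8, -1, 0, 0, 0, 0, 0, -0.8, -1, 0, 0, 0, 0, 0, 0, 0, 0, 0, 0, 0, 0, 0, 0, 0, 0, 0, 0, 0]}}

```text
t: 3.45
tool_pos: [0.4247, -0.2713, 0.3183]
orientation: [-0.034, -3.138, -0.005]
force: [0.1, 0.3, -0.5]
opening: 0.0005
gripper_force: 0.0
```

Run:
```python
from h import *
import cv2
s=robot.read_state();print(s['tool_pos'].round(4),s['force'].round(2))
a=eyes.read_camera('top');b=eyes.read_camera('scene');
k=eyes.calibration('wrist');c=eyes.read_camera('wrist')
for cam in('top','scene','wrist'):
  for n in('ball','pivot'):print(cam,n,[(np.round(d['xy'],1),round(d['conf'],2)) for d in eyes.place_of(cam,n)[:2]])
T=np.array(s['tool_pos'])
for cam in('top','scene'):print(cam,proj(cam,T).round(),proj(cam,w([.4772,-.1516,-.0177],P['ball'])).round(1))
cv2.imwrite('pics/a1.png',np.hstack([a[180:320,300:500],b[200:340,120:320]]).repeat(2,0).repeat(2,1)[:,:,::-1])
cv2.imwrite('pics/w1.png',c[:,:,::-1])
```

```text
[ 0.4247 -0.2713  0.3183] [ 0.11  0.34 -0.54]
top ball [(array([446. , 258.4]), 0.96)]
top pivot [(array([355.8, 259.3]), 0.71)]
scene ball [(array([213.7, 298.9]), 0.74)]
scene pivot [(array([270.3, 267.9]), 0.96), (array([263.2, 376.9]), 0.73)]
wrist ball [(array([401.4, 233.9]), 0.58)]
wrist pivot [(array([495.3, 214.9]), 0.81)]
top [531. 253.] [448.7 259. ]
scene [156. 288.] [213.5 297.8]
```

View pics/a1.png

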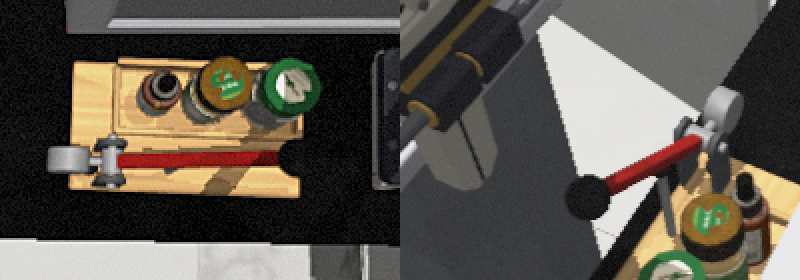

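View pics/w1.png

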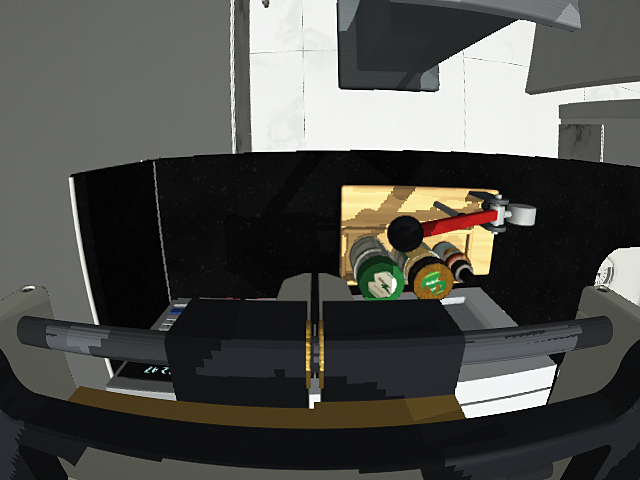

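The crops show the shut fingertips at about (160,290) in scene, right of the ball, and clear of everything. In the wrist view the ball is at (404,234). I'll triangulate the ball from all three cameras.

Run:
```python
from h import *
kw=eyes.calibration('wrist')
def pw(X):
    c=kw['R']@X+kw['t'];th=np.arctan2(np.hypot(c[0],c[1]),c[2]);u=c[:2]/np.hypot(c[0],c[1])
    return np.array([kw['K'][0,2],kw['K'][1,2]])+kw['K'][0,0]*th*u
for n,o in {'ball':[(447,258.3),(213.5,298.9),(404,234)],'pivot':[(355.5,259),(269,267.5),(496,215)]}.items():
    f=lambda X:np.concatenate([proj('top',X)-o[0],proj('scene',X)-o[1],pw(X)-o[2]])
    r=least_squares(f,[.43,-.15,.15]);print(n,r.x.round(4),r.fun.round(1))
print('tip in wrist',pw(robot.read_state()['tool_pos']).round())
```

```text
ball [ 0.4284 -0.197   0.2011] [ 1.7 -0.6  1.3 -0.   0.5 -1. ]
pivot [ 0.4316 -0.0672  0.1146] [ 1.2  0.4  1.   0.7  0.9 -0.5]
tip in wrist [314. 290.]
```

Call:
{"op": "apply_moves", "data": {"steps": [-0.1, 0, 0, 0, 0, 0, 0, 0, 0, 0.8, 0, 0, 0, 0, 0, 0, 0.8, 0, 0, 0, 0, 0, 0, 0.8, 0, 0, 0, 0, 0, 0, 0.8, 0, 0, 0, 0, 0, 0, 0.8, 0, 0, 0, 0, 0, 0, 0.8, 0, 0, 0, 0, 0, 0, 0, 0, 0, 0, 0, 0, 0.4, 0, 0, 0, 0, 0, 0, 0.3, 0, 0, 0, 0, 0, 0, 0, 0, 0, 0, 0, 0]}}

```text
t: 4.82
tool_pos: [0.4293, -0.2482, 0.1788]
orientation: [0.029, 3.139, -0.002]
force: [0.1, -0.4, -0.6]
opening: 0.0005
gripper_force: 0.0
```

Run:
```python
from h import *
import cv2
s=robot.read_state();print(s['t'],s['tool_pos'].round(4),s['force'].round(2))
b=eyes.read_camera('scene');a=eyes.read_camera('top')
cv2.imwrite('pics/a2.png',np.hstack([a[180:320,300:500],b[200:340,120:320]]).repeat(2,0).repeat(2,1)[:,:,::-1])
```

```text
4.8167 [ 0.4293 -0.2482  0.1788] [ 0.08 -0.37 -0.64]
```

View pics/a2.png

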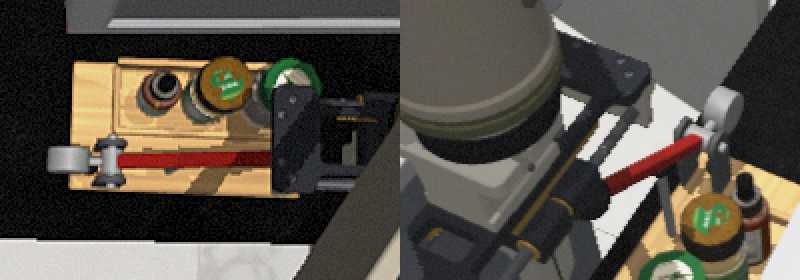

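The finger back is about 18 mm short of the ball, so I'll close the gap and start following the arc slowly.

Call:
{"op": "apply_moves", "data": {"steps": [0, 0.2, 0, 0, 0, 0, 0, 0, 0.2, 0, 0, 0, 0, 0, 0, 0.1, 0, 0, 0, 0, 0, 0, 0.1, 0, 0, 0, 0, 0, 0, 0.14, -0.18, 0, 0, 0, 0, 0, 0.14, -0.18, 0, 0, 0, 0, 0, 0.15, -0.17, 0, 0, 0, 0, 0, 0.16, -0.17, 0, 0, 0, 0, 0, 0.17, -0.15, 0, 0, 0, 0, 0, 0.17, -0.15, 0, 0, 0, 0, 0, 0, 0, 0, 0, 0, 0]}}

```text
t: 5.83
tool_pos: [0.4298, -0.2029, 0.2083]
orientation: [0.03, 3.139, -0.001]
force: [0.3, -1.1, -0.2]
opening: 0.0003
gripper_force: 0.5
```

Run:
```python
from h import *
import cv2
s=robot.read_state();print(s['t'],s['tool_pos'].round(4),s['force'].round(2))
b=eyes.read_camera('scene');a=eyes.read_camera('wrist')
print(eyes.place_of('wrist','ball')[:1],eyes.place_of('scene','ball')[:1])
cv2.imwrite('pics/a3.png',np.hstack([a[100:380,240:640],b[200:340,120:320].repeat(2,0).repeat(2,1)])[:,:,::-1])
```

```text
5.8333 [ 0.4298 -0.2029  0.2083] [ 0.31 -1.08 -0.24]
[{'xy': [379.1, 304.6], 'conf': 0.7}] [{'xy': [218.0, 274.2], 'conf': 0.76}]
```

View pics/a3.png

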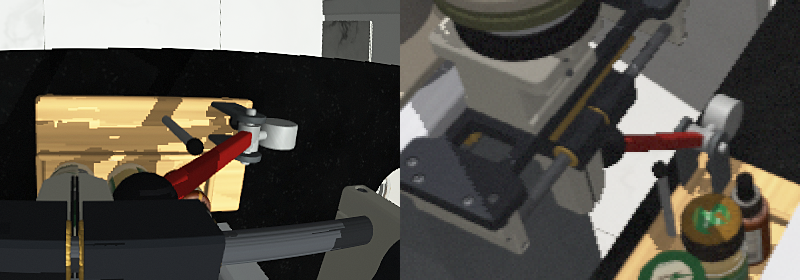

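The arm has lifted off the rest post to about 50° elevation, with the ball against the finger's outer face and about 1 N of force. I'll continue past the balance point.

Call:
{"op": "apply_moves", "data": {"steps": [0, 0.18, -0.14, 0, 0, 0, 0, 0, 0.18, -0.14, 0, 0, 0, 0, 0, 0.2, -0.13, 0, 0, 0, 0, 0, 0.2, -0.12, 0, 0, 0, 0, 0, 0.2, -0.11, 0, 0, 0, 0, 0, 0.2, -0.1, 0, 0, 0, 0, 0, 0.2, -0.1, 0, 0, 0, 0, 0, 0.2, -0.08, 0, 0, 0, 0, 0, 0.2, -0.05, 0, 0, 0, 0, 0, 0.15, 0, 0, 0, 0, 0, 0, 0, 0, 0, 0, 0, 0, 0, 0, 0, 0, 0, 0, 0]}}

```text
t: 7.03
tool_pos: [0.4301, -0.146, 0.2356]
orientation: [-0.03, -3.141, -0.0]
force: [0.2, -1.0, 0.3]
opening: 0.0005
gripper_force: 0.0
```

Run:
```python
from h import *
import cv2
s=robot.read_state();print(s['t'],s['tool_pos'].round(4),s['force'].round(2))
b=eyes.read_camera('scene');a=eyes.read_camera('wrist')
cv2.imwrite('pics/a4.png',np.hstack([a[100:380,240:640],b[180:320,120:320].repeat(2,0).repeat(2,1)])[:,:,::-1])
```

```text
7.0333 [ 0.4301 -0.146   0.2356] [ 0.21 -0.99  0.34]
```

View pics/a4.png

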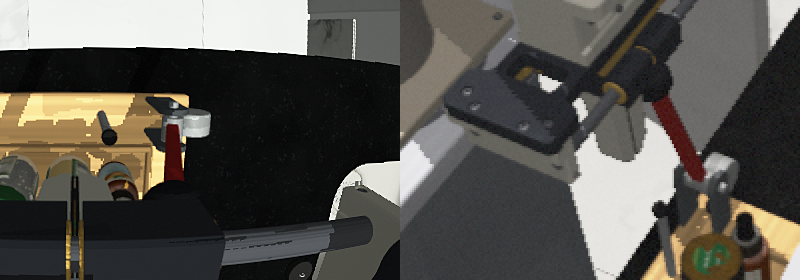

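The arm has swung away from the fingers and stands raised past upright. I'll withdraw to the right, then up.

Call:
{"op": "apply_moves", "data": {"steps": [0, -0.3, 0, 0, 0, 0, 0, 0, -0.6, 0, 0, 0, 0, 0, 0, -0.8, 0, 0, 0, 0, 0, 0, -0.8, 0, 0, 0, 0, 0, 0, -0.8, 0, 0, 0, 0, 0, 0, -0.8, 0, 0, 0, 0, 0, 0, -0.5, -0.5, 0, 0, 0, 0, 0, 0, -0.8, 0, 0, 0, 0, 0, 0, -0.8, 0, 0, 0, 0, 0, 0, -0.4, 0, 0, 0, 0, 0, 0, 0, 0, 0, 0, 0, 0, 0, 0, 0, 0, 0, 0]}}

```text
t: 8.13
tool_pos: [0.4276, -0.2848, 0.3107]
orientation: [0.032, 3.141, -0.001]
force: [0.1, 0.5, -0.4]
opening: 0.0006
gripper_force: 0.0
```

Run:
```python
from h import *
import cv2
s=robot.read_state();print(s['t'],s['tool_pos'].round(4),s['force'].round(2))
b=eyes.read_camera('scene');a=eyes.read_camera('top')
print(eyes.place_of('top','ball')[:1],eyes.place_of('scene','ball')[:1])
X=w([.4787,-.1516,-.0177],(-.05,.085+.014,.269));print(X,proj('top',X),proj('scene',X))
for n in('cinnamon','pepper','sweetener'):print(n,[eyes.place_of(c,n)[0]['xy'] for c in('top','scene') if eyes.place_of(c,n)])
cv2.imwrite('pics/a5.png',np.hstack([a[180:320,300:500],b[200:340,160:360]]).repeat(2,0).repeat(2,1)[:,:,::-1])
```

```text
8.1333 [ 0.4276 -0.2848  0.3107] [ 0.07  0.55 -0.44]
[] [{'xy': [267.9, 190.6], 'conf': 0.69}]
[ 0.43046004 -0.05173055  0.269     ] [355.09758511 249.66884366] [265.70812087 190.4145019 ]
cinnamon [[429.9, 227.1], [265.3, 376.4]]
pepper [[399.8, 229.6], [278.5, 346.9]]
sweetener [[374.5, 229.9], [293.6, 326.5]]
```

View pics/a5.png

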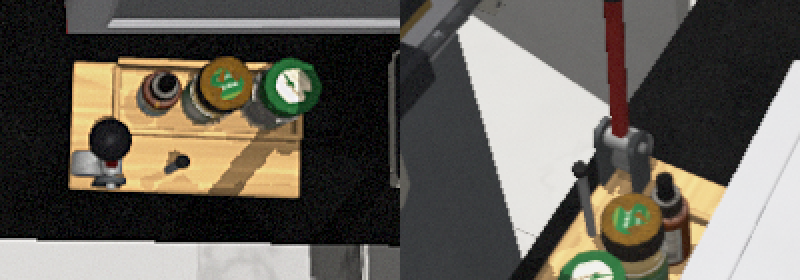

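The arm stands fully raised: the ball shows at (355,249) in top and (268,191) in scene, within about 2 px of where the raised pose should put it. The jars haven't moved and the hand is clear.

```bash
python3 -c "
from plant import robot
print(robot.close_job())"
```

```text
the job is handed in; nothing more can be done
None
```

The keeper arm was pushed past its balance point with the outside of the shut fingers and stays raised by itself; the three containers stand where they were, the hand is clear, and the job was handed in at about 8.5 s.

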